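Cover the pot and latch it with the clicking lever

TASK

Take the loose round steel cover from among the moulds, lower it onto the open pot (do not drop it) so that it sits seated and level, then swing the black lever clockwise (seen from above) until the latch tongue has gone all the way over the cover and the lever clicks once. Stop at that first click - a second click strains the latch - and leave the black moulds and the small lidded tub where they are.

Things in the scene. Friction and masses are not known exactly. Their poses are not given: they have to be found in the camera images.
- cover_center (a point): Loose cover's middle: on its axis, half-way up, 27 mm above the bottom, 19 mm above the disc's underside, 13 mm above the disc's top, 27 mm below the knob's top. z = its axis, up. It starts upright (knob up) on the worktop, left of the pot.
- cover: The loose cover, 0.22 kg, 54 mm high: steel disc 116 mm across and 6 mm thick; below it a chamfered spigot 93 mm across, 8 mm deep; on top in the middle an upright black cylindrical knob, 28 mm across and 40 mm tall, to hold it by. Origin at the centre of the spigot's bottom, z up.
- station: Fixed aluminium base plate 150 x 250 x 12 mm that carries pot and latch post. Origin at the centre of its underside; y points from the post (at y = -55 mm) to the pot (at y = +55 mm), z up.
- rim (a point): Centre of the open mouth of the fixed steel pot, at rim height (95 mm above the worktop). Pot 112 mm across outside, 100 mm inside, 77 mm deep. Seated, the cover's disc rests on the rim with the spigot inside (about 3 mm play all round) and the cover's middle is 19 mm above this point.
- pivot (a point): Point on the latch post's upright axis, 140 mm above the worktop. Round it turn a steel collar with a tongue, and above that the lever's hub. Tongue: 24 mm wide, reaches 87 mm from the axis, underside 2.5 mm above a seated cover's disc; it strikes an unseated one. A capped steel pin on the lever, 40 mm from the axis, stands up to 152 mm; at a click it rises about 2 mm and drops back.
- paddle (a point): Centre of the black upright paddle at the lever's end, 104 mm from the pivot axis: 64 mm along the lever, 12 mm thick, 50 mm tall, 117 to 167 mm above the worktop. x points outward along the lever, z up. Pushed on its +y face, the lever goes toward its -y, clockwise from above. A steel bar 18 mm wide joins it to the hub.
- latch_part (a joint): Angle of the tongue, rad, growing clockwise seen from above: 0 fully open, 1.30 fully home against its stop, pointing at the pot's axis, about 35 mm over the cover's edge. It starts between 0 and 0.4. It turns with the lever at light friction (1 to 2 N at the paddle) until it meets its stop, and stays where it is left.
- lever_part (a joint): Lever angle relative to the tongue (slip clutch), rad, clockwise: 0 until the tongue is stopped. Then resistance climbs to about 0.75 N m (7 N at the paddle's centre); near 0.15 it drops away and the lever snaps on by itself to rest at 0.35 to 0.40: the first click. Pushed on, it resists again; near 0.55 comes the second click. Two dark saw teeth on the collar, under the pin, part the notches.
- mould_a: Black plastic sweets mould with four filled cells, 80 x 80 x 18 mm, loose on the worktop; origin at the centre of its underside. Bystander.
- mould_b: Black plastic sweets mould, empty, 80 x 80 x 18 mm, loose on the worktop; origin at the centre of its underside. Bystander.
- tub_small: Small cream round tub with a lid, 70 mm across and 51 mm high, loose on the worktop; origin at the centre of its underside. Bystander.
Not all that is in view belongs to the job. There is more than one size of the cover; the one meant has the size given above.

How it is judged (in metres and radians):
On the way, in this order (a step that is already met when the one before it is completed fails the run):
1. the cover sits seated and level on the pot, the latch still open (horizontal distance between cover_center and rim below 0.006 m and z of cover_center in the frame of rim between 0.0155 and 0.0225 m and angle between cover_center's own z axis and vertical below 0.06 rad and value of joint latch_part below 0.6 rad and contact force between the fingers and cover below 0.2 N), for 0.2 s.
2. the tongue is all the way over the seated cover (horizontal distance between cover_center and rim below 0.006 m and z of cover_center in the frame of rim between 0.0155 and 0.0225 m and angle between cover_center's own z axis and vertical below 0.06 rad and value of joint latch_part above 1.25 rad).
3. the lever has clicked once (all of step 2 and value of joint lever_part between 0.24 and 0.5 rad), for 0.2 s.
At the end, for the whole second after the job is handed in: The cover sits on the pot, within 6 mm of its centre and 3.5 mm of its seated height and level within 0.06 rad; the tongue is home (joint above 1.25) and the lever rests one click on (joint between 0.24 and 0.50); cover, tongue and lever at rest (all of step 3 and linear speed of cover below 0.02 m/s and velocity of joint latch_part between -0.05 and 0.05 rad/s and velocity of joint lever_part between -0.05 and 0.05 rad/s); the robot touches nothing.
It fails at once if the lever is driven through a second click (value of joint lever_part above 0.6 rad).
It fails at once if the lever clicks before the tongue is home (value of joint lever_part above 0.19 rad and value of joint latch_part below 1.22 rad).
It fails at once if the cover is dropped (falls free faster than 0.7 m/s) (linear speed of cover above 0.7 m/s and contact force between anything else and cover below 0.05 N).
It fails at once if a mould or the small tub is moved more than 40 mm (distance of any of mould_a, mould_b, tub_small from where it was at the start of the episode above 0.04 m).
It also fails if it takes over 54 s, if anything falls off the work surface, if the arm or the gripper's body presses on something with over 40 N, if the wrist force passes 120 N, or if a joint passes its speed limit or range.

ROBOT

A 6-joint arm with a two-finger parallel gripper is mounted at the origin on a cart in front of the work surface, level with it; the furniture and walls round the work are solid. World frame = base frame: x ahead of the robot, y to its left, z up, the work surface at z = 0. Lengths are in mm, angles in rad, forces in N, time in s.
With the tool pointing down it reaches from about 425 to 1125 mm from the base axis. Payload 14.9 kg.
Tool frame: the origin (TCP) lies at the very end of the fingers, on their centre line; the grasp point (between the pads) lies bot.grip_point_offset behind it (bot.grip_point_offset is the distance from the TCP to the grasp point, in mm); z points along the fingers, y is the line along which they close (so a half turn about z gives the same grasp; the last joint's range is limited). The gripper opens to 91 mm and grips with 3 to 60 N. Pads are 32 mm wide; open, the fingers measure 118 mm over their backs; the gripper's body (76 mm by 178 mm) begins 60 mm behind the grasp point.
Start: joints at [1.245, 0.379, 1.734, -0, 1.028, -0.033], TCP at [202.051, 670.219, 213.932] pointing down, gripper open.
Joint ranges: [-2.77, 2.77], [-0.74, 2.19], [0, 2.66], [-1.06, 4.2], [0.31, 2.87], [-3.08, 3.08]. Speed limits (rad/s): [1.89, 1.89, 2.39, 3.14, 3.14, 3.14].

INTERFACE

Orientations are given as a 3x3 rotation matrix whose columns are the frame's x, y, z axes.
In Python, from rig import get_state, optics, ticket, finder, bot gives the robot as it stands.
- The arm moves only by the tool jog_arm, never from a script. Its argument "deltas" is one flat list of numbers, 7 for each row, row after row: the finger opening in mm, from 0 to 91.2, then the shift along the tool's x, y, z in units of 25 mm (1.0 is 25 mm), then the turn, a rotation vector about the tool's x, y, z in rad. In form: [gripper, tx, ty, tz, ax, ay, az, gripper, tx, ty, tz, ax, ay, az, ...]. A call has 1 to 10 rows; each row is the pose to reach, as a shift and turn from the pose commanded when the call began, along the tool's axes at that moment; what a row does not reach only later rows make up. A row lasts 1/12 s, in which the tool goes at most 41.7 mm and 7.16 degrees, less where a joint would pass 70% of its speed; a pose out of reach is approached as far as the arm can. A call with a gripper value outside its range is refused whole. The fingers move at their own pace and stop on an object; "force" is the grip in N (left out, the last holds). Time passes only in rows, so rows that repeat a pose let the fingers close. It gives the time, the measured TCP pose, the force, the opening and the grip force at its end, in the units of the state.
- get_state(): the state, without advancing time (a new reading comes with each control period).
- optics.camera(name): name is "scene" or "top"; returns a dict with "frame" (480x640x3 uint8, red, green, blue), "camera_matrix" (3x3 intrinsics, pixels), "k1" (the pictures are not rectified: a ray, as slopes to the right and down, at radius r is drawn at 1 + k1 r^2 times it, then the intrinsics apply), "xyz" and "rotation" of the camera in the world. Camera axes: x right, y up, looking along -z (the intrinsics and any distortion apply to the point x, -y, -z); pixel columns grow to the right and rows downward; lengths in mm; the calibration is good to about 2 mm. A picture is of the moment at which its call begins. There is no depth.
- ticket.close_job(): hands the job in; it is judged then, once.
Trained networks look in a picture, given as the dict that the camera call returned (one of the last four; its "shot" number tells which), for a name from the list of things; names that differ only in an ending like _2 or _b are one class to them, and where a whole thing is asked for, a point or a joint stands for the part that bears it (a point fixed in the world has none). Each returns a list of dicts, best first, with "confidence" (0 to 1); they miss things now and then, are a little off and sometimes report something else, mostly with a low value. They report only what shows in the picture. A call takes as long as a camera call. They do not tell look-alikes from the thing itself.
- finder.recognise(picture, query): "rect" ([centre column, centre row, width, height] in pixels, round what is visible of it).
- finder.place_of(picture, query): "location" ([row, column] in pixels: a listed point, or the origin of a listed thing).
The state is a dict: "time": time; "qpos": joint angles; "joint_velocities": joint speeds; "effort": joint torques, N m; "tcp_pos": TCP position; "tcp_rot": TCP orientation; "ft_force": force on the tool from outside, world axes, zero at the start; "ft_torque": the same for the moment, N m; "grip_width": finger opening in mm; "grasp_force": force on a finger pad.
Only numpy, scipy, OpenCV 4.12 (cv2) and the standard library are available. Lean on these libraries where they do the work, as an engineer would, in place of code of your own. Each camera call takes 0.05 s, during which the arm holds its last target. There are 200 camera calls.

## Working session

There is one attempt and no reset: what is moved stays moved. The work goes in short steps, Python scripts to look and compute and a tool call to move; the robot and the scene stay as the last step left them, time stands still between calls to the robot, and variables do not carry over. Pictures are saved under pics/ and viewed, at most 10 in all, crops included, and the job is handed in when it is done.

Besides the shell and the picture viewer there is one more tool, called after "Call:" as name(argument=value, ...), one argument or row to a line, values as JSON. jog_arm: Moves the arm, as the interface text tells. Its arguments: {"type":"object","properties":{"deltas":{"type":"array"},"force":{"type":"number"}},"required":["deltas"]}

```bash
mkdir -p pics; ls
cat > h.py <<'E'
import numpy as np, cv2
from rig import get_state, optics, ticket, finder, bot
def ray(p,rc):
    r,c=rc; K=np.array(p["camera_matrix"],float); k=p["k1"]
    d=np.array([(c-K[0,2])/K[0,0],(r-K[1,2])/K[1,1]]); u=d.copy()
    for _ in range(30): u=d/(1+k*(u@u))
    v=np.array(p["rotation"])@np.array([u[0],-u[1],-1.]); return np.array(p["xyz"],float),v/np.linalg.norm(v)
def atz(p,rc,z):
    o,v=ray(p,rc); return o+v*(z-o[2])/v[2]
def proj(p,X):
    q=np.array(p["rotation"]).T@(np.array(X,float)-np.array(p["xyz"])); u=np.array([q[0],-q[1]])/-q[2]
    u=u*(1+p["k1"]*(u@u)); K=np.array(p["camera_matrix"]); return K[1,1]*u[1]+K[1,2],K[0,0]*u[0]+K[0,2]
def tri(obs):
    A=np.zeros((3,3));b=np.zeros(3)
    for p,rc in obs:
        o,v=ray(p,rc);M=np.eye(3)-np.outer(v,v);A+=M;b+=M@o
    X=np.linalg.solve(A,b); return X,[round(float(np.linalg.norm((np.eye(3)-np.outer(v,v))@(X-o))),1) for o,v in (ray(*q) for q in obs)]
def save(p,n): cv2.imwrite("pics/"+n,cv2.cvtColor(p["frame"],cv2.COLOR_RGB2BGR))
E
python3 - <<'E'
from h import *
s=get_state();print(s,bot.grip_point_offset)
P={n:optics.camera(n) for n in("scene","top")}
for n,p in P.items():
    save(p,n+"0.png");print(n,p["xyz"],np.round(p["rotation"],3).tolist(),p["camera_matrix"],p["k1"])
    for q in("cover_center","rim","pivot","paddle","station","mould_a","tub_small"):
        print(q,[(np.round(d["location"]).tolist(),round(d["confidence"],2)) for d in finder.place_of(p,q)][:5])
E
```

```text
pics
{'time': 0.0, 'qpos': array([ 1.24467393e+00,  3.79410859e-01,  1.73478665e+00, -2.44605934e-06,
        1.02848128e+00, -3.33056028e-02]), 'joint_velocities': array([-0.00059823, -0.00103489,  0.00121661,  0.00060395,  0.00142493,
       -0.00049119]), 'effort': array([-1.06567473e-03, -7.63749433e+01, -4.34358287e+01,  6.49823667e-02,
        4.27236187e-02, -5.94050334e-05]), 'tcp_pos': array([201.93772358, 669.82515756, 213.28373882]), 'tcp_rot': array([[-9.57434966e-01,  2.88648863e-01, -3.45981766e-04],
       [ 2.88649068e-01,  9.57434413e-01, -1.02955480e-03],
       [ 3.40750279e-05, -1.08559907e-03, -9.99999410e-01]]), 'ft_force': array([0.49212491, 0.25549307, 0.17916582]), 'ft_torque': array([-0.00472024,  0.03027407, -0.02364534]), 'grasp_force': 0.0, 'grip_width': 91.5857901029147} 18.8
scene [ 102.2376981  -429.78373395  634.33578342] [[0.78, 0.382, -0.496], [-0.626, 0.47, -0.622], [-0.005, 0.796, 0.605]] [[467.85687478   0.         320.88021202]
 [  0.         467.85687478 237.24486686]
 [  0.           0.           1.        ]] -0.04977879029830306
cover_center 
[... 203 characters left out ...]
a [([227.0, 295.0], 0.89), ([216.0, 232.0], 0.81)]
tub_small [([197.0, 282.0], 0.85)]
top [ 359.25035178  134.93921433 1152.06126371] [[0.018, 0.988, -0.154], [-1.0, 0.019, 0.003], [0.006, 0.154, 0.988]] [[518.03077227   0.         317.2720027 ]
 [  0.         518.03077227 242.16058297]
 [  0.           0.           1.        ]] -0.09558728185506095
cover_center [([327.0, 409.0], 0.75), ([305.0, 189.0], 0.64), ([279.0, 268.0], 0.63)]
rim [([237.0, 375.0], 0.83), ([244.0, 395.0], 0.3)]
pivot [([231.0, 432.0], 0.94)]
paddle [([191.0, 457.0], 0.76), ([211.0, 250.0], 0.6), ([253.0, 184.0], 0.5)]
station []
mould_a [([254.0, 185.0], 0.77), ([212.0, 252.0], 0.7)]
tub_small [([189.0, 198.0], 0.92)]
```

View pics/scene0.png

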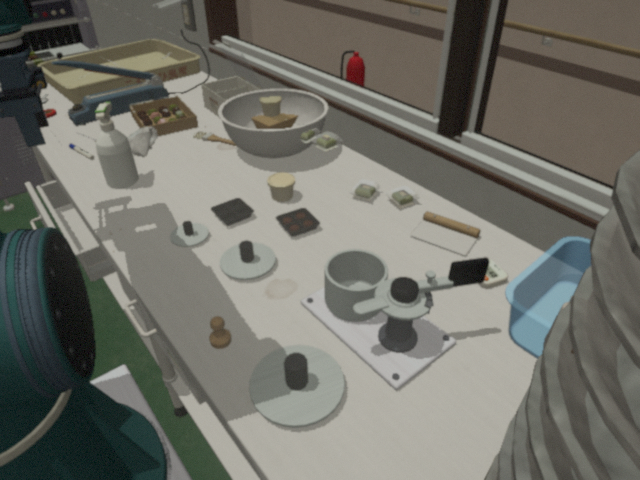

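View pics/top0.png

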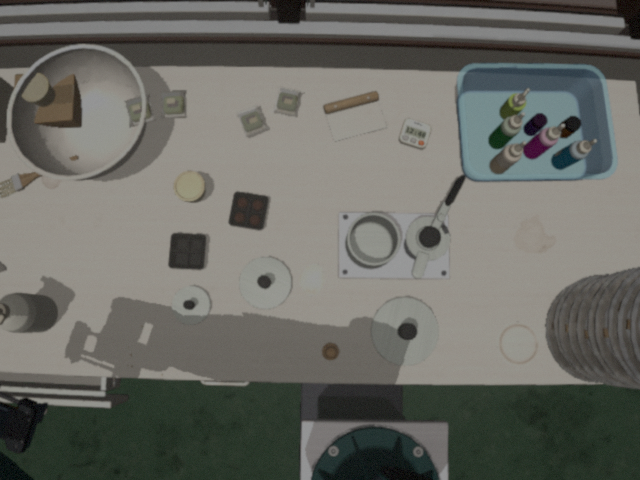

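Run:
```python
from h import *
P={n:optics.camera(n) for n in("scene","top")}
S,T=P["scene"],P["top"]
def pr(n,a,b):
    X,e=tri([(S,a),(T,b)]);print(n,np.round(X,1),e)
for a in [(231,191),(375,297),(253,246)]:
    for b in [(327,409),(305,189),(279,268)]: pr("cover %s %s"%(a,b),a,b)
pr("rim",(268,356),(237,375));pr("rim2",(268,356),(244,395));pr("pivot",(283,404),(231,432));pr("paddle",(271,465),(191,457))
for a in [(227,295),(216,232)]:
    for b in [(254,185),(212,252)]: pr("mould",a,b)
pr("tub",(197,282),(189,198))
for n,p in P.items():
    for q in ("cover","station","latch_part","lever_part"):
        print(n,q,[(np.round(d["rect"]).tolist(),round(d["confidence"],2)) for d in finder.recognise(p,q)][:4])
```

```text
cover (231, 191) (327, 409) [306.7  -2.9 310.3] [50.5, 50.5]
cover (231, 191) (305, 189) [394.9 408.1  16.6] [3.4, 3.4]
cover (231, 191) (279, 268) [394.2 242.7 128.9] [51.2, 51.2]
cover (375, 297) (327, 409) [349.5 -66.   38.4] [4.3, 4.3]
cover (375, 297) (305, 189) [ 512.3  447.4 -600.8] [149.6, 149.6]
cover (375, 297) (279, 268) [ 521.6  263.1 -465.9] [34.8, 34.8]
cover (253, 246) (327, 409) [334.8 -18.6 260.8] [21.6, 21.6]
cover (253, 246) (305, 189) [448.4 394.1 -65.1] [64.3, 64.3]
cover (253, 246) (279, 268) [446.4 238.1  36.1] [5.0, 5.0]
rim [535.3  13.2  98.2] [1.6, 1.6]
rim2 [511.1 -19.3 135.1] [7.1, 7.1]
pivot [540.5 -94.5 138. ] [4.8, 4.8]
paddle [ 622.  -144.4  151.1] [3.3, 3.3]
mould [574.4 391.5 -43.4] [78.9, 78.9]
mould [600.1 282.1   6. ] [4.7, 4.7]
mould [509.5 428.2  -3.7] [3.1, 3.1]
mould [520.4 289.9  92.5] [67.7, 67.7]
tub [652.1 408.5   4.2] [4.7, 4.7]
scene cover [([248.0, 261.0, 56.0, 35.0], 0.89), ([187.0, 233.0, 41.0, 25.0], 0.78), ([298.0, 386.0, 95.0, 87.0], 0.68)]
scene station [([393.0, 321.0, 192.0, 141.0], 0.62)]
scene latch_part [([421.0, 286.0, 135.0, 69.0], 0.57)]
scene lever_part [([438.0, 281.0, 102.0, 46.0], 0.58)]
top cover [([406.0, 333.0, 69.0, 72.0], 0.91), ([191.0, 305.0, 39.0, 37.0], 0.83), ([266.0, 284.0, 56.0, 52.0], 0.61)]
top station [([402.0, 228.0, 122.0, 103.0], 0.65), ([268.0, 283.0, 49.0, 50.0], 0.33)]
top latch_part [([436.0, 227.0, 60.0, 108.0], 0.64), ([403.0, 226.0, 128.0, 107.0], 0.17)]
top lever_part [([441.0, 210.0, 51.0, 75.0], 0.9)]
```

The scene view shows three knobbed covers: small at (190,232), medium at (248,260) and large at (297,385). In the top view they are at (190,304), (266,282) and (405,330). The pot is at (375,240) in the top view, with the hub at (429,237), the paddle at (456,190) and the tongue pointing down to (420,272). The medium cover sits beside the moulds and is about 53 px wide, which at this scale is roughly 116 mm, so it fits the description. I'll confirm that with circle fits and one crop.

```bash
cat >> h.py <<'E'
from scipy.optimize import minimize
def circ(p,x,y,z,R,n=120):
    t=np.linspace(0,2*np.pi,n,endpoint=False)
    return np.array([proj(p,(x+R*np.cos(a),y+R*np.sin(a),z)) for a in t],np.float32)
def fitc(p,x,y,z,R,fixR=True,span=14,absg=True):
    g=cv2.GaussianBlur(cv2.cvtColor(p["frame"],cv2.COLOR_RGB2GRAY).astype(np.float32),(0,0),1.0)
    def prof(x,y,r): q=circ(p,x,y,z,r); return cv2.remap(g,q[:,1:2].copy(),q[:,0:1].copy(),cv2.INTER_LINEAR)[:,0]
    def f(v):
        r=R if fixR else v[2]
        d=prof(v[0],v[1],r+2)-prof(v[0],v[1],r-2)
        return -np.mean(np.minimum(np.abs(d),25))
    rs=[R] if fixR else [R-6,R-3,R,R+3,R+6]
    c=[(f([x+i,y+j,r]),x+i,y+j,r) for i in range(-span,span+1,3) for j in range(-span,span+1,3) for r in rs]
    b=min(c); m=minimize(f,b[1:] if not fixR else b[1:3],method="Nelder-Mead",options=dict(initial_simplex=None,xatol=.05,fatol=.01))
    return np.round(m.x,1),round(-m.fun,1)
E
python3 - <<'E'
from h import *
P={n:optics.camera(n) for n in("scene","top")}
for n,p in P.items():
    for nm,x,y,z,R in(("small",395,408,14,43),("med",446,238,14,58),("large",349,-66,14,75)): print(n,nm,fitc(p,x,y,z,R,False))
    print(n,"med fixR",fitc(p,446,238,14,58)); print(n,"knobtop",fitc(p,446,238,54,14,span=8))
    print(n,"rim out",fitc(p,535,13,95,56)," in",fitc(p,535,13,95,50))
T=P["top"];f=T["frame"]
A=cv2.resize(f[230:335,160:320],(800,525),interpolation=cv2.INTER_CUBIC)
x=fitc(T,446,238,14,58)[0]
for q in circ(T,x[0],x[1],14,58,60): cv2.circle(A,(int((q[1]-160+.5)*5),int((q[0]-230+.5)*5)),1,(255,0,0),-1)
cv2.imwrite("pics/crop1.png",A[...,::-1])
B=cv2.resize(f[150:300,330:480],(600,600),interpolation=cv2.INTER_CUBIC);cv2.imwrite("pics/crop2.png",B[...,::-1])
E
```

```text
scene small (array([404.7, 410.6,  37.6]), np.float64(9.9))
scene med (array([444.1, 237.3,  60.9]), np.float64(12.3))
scene large (array([344.8, -73.3,  72.1]), np.float64(14.3))
scene med fixR (array([445.7, 248. ]), np.float64(12.0))
scene knobtop (array([445.5, 245.1]), np.float64(19.6))
scene rim out (array([534.7,  12.7]), np.float64(17.8))  in (array([536.3,  15.4]), np.float64(21.9))
top small (array([399.5, 389.5,  30.6]), np.float64(13.1))
top med (array([445.1, 243.7,  54.5]), np.float64(6.3))
top large (array([346. , -62.2,  77.2]), np.float64(6.0))
top med fixR (array([447.8, 240.6]), np.float64(6.0))
top knobtop (array([444., 242.]), np.float64(25.0))
top rim out (array([527.4,  20.2]), np.float64(21.8))  in (array([519.5,  24.9]), np.float64(22.2))
```

View pics/crop1.png

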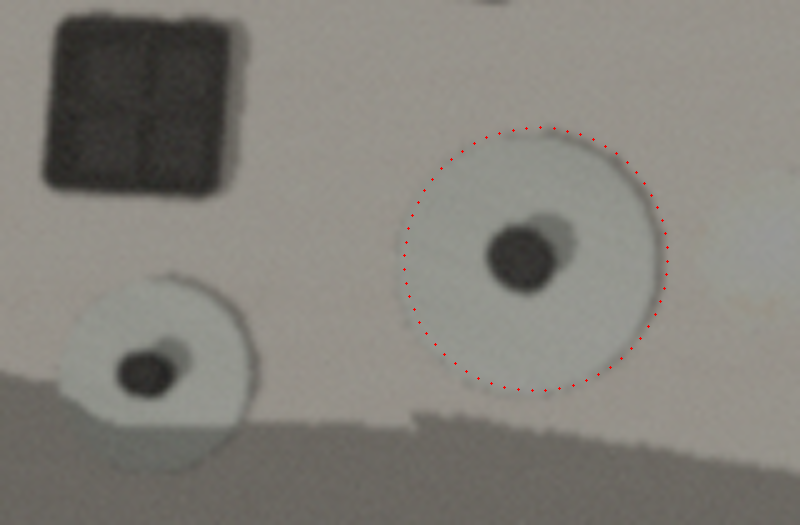

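View pics/crop2.png

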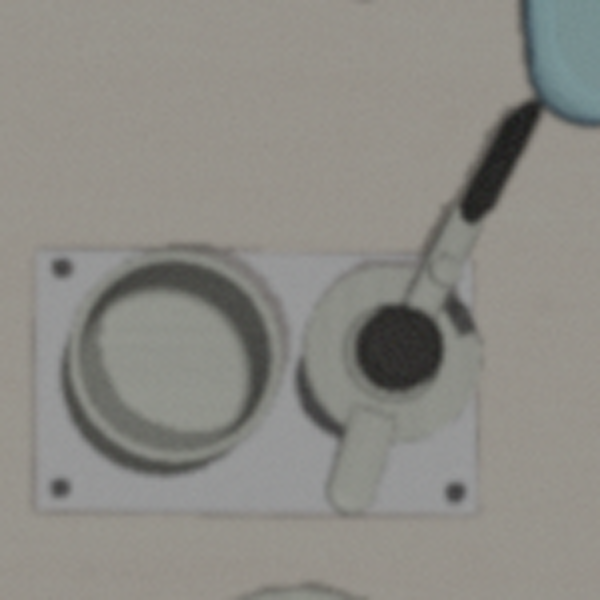

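The medium cover at top (266,282) fits a 116 mm disc (the red circle), so it's the one meant; the small one at (190,304) is about 88 mm and the large one at (405,330) about 150 mm. In the second crop the pot rim is centred near (177,356), the hub is at (398,345), the tongue points down and the paddle is upper right. I'll move above the cover.

Call:
jog_arm(
  deltas=[60, -14.23, -13.55, 0, 0, 0, -0.293, 60, -14.23, -13.55, 0, 0, 0, -0.293, 60, -14.23, -13.55, 0, 0, 0, -0.293, 60, -14.23, -13.55, 0, 0, 0, -0.293, 60, -14.23, -13.55, 0, 0, 0, -0.293, 60, -14.23, -13.55, 0, 0, 0, -0.293, 60, -14.23, -13.55, 0, 0, 0, -0.293, 60, -14.23, -13.55, 0, 0, 0, -0.293, 60, -14.23, -13.55, 0, 0, 0, -0.293, 60, -14.23, -13.55, 0, 0, 0, -0.293],
  force=20,
)

```text
time: 2.23
tcp_pos: [408.6, 306.2, 214.2]
tcp_rot: [[-1.0, -0.0, 0.001], [-0.0, 1.0, 0.0], [-0.001, 0.0, -1.0]]
ft_force: [0.7, 1.0, -0.3]
grip_width: 59.7
grasp_force: 0.0
```

Call:
jog_arm(
  deltas=[60, 0, 0, 0, 0, 0, 0, 60, 0, 0, 0, 0, 0, 0, 60, 0, 0, 0, 0, 0, 0],
)

```text
time: 2.48
tcp_pos: [408.1, 308.2, 214.1]
tcp_rot: [[-1.0, 0.001, 0.0], [0.001, 1.0, 0.0], [-0.0, 0.0, -1.0]]
ft_force: [0.3, -0.2, 0.0]
grip_width: 59.9
grasp_force: 0.0
```

Call:
jog_arm(
  deltas=[60, -1.48, -2.61, 4.2, 0, 0, 0, 60, -1.48, -2.61, 4.2, 0, 0, 0, 60, -1.48, -2.61, 4.2, 0, 0, 0, 60, -1.48, -2.61, 4.2, 0, 0, 0, 60, -1.48, -2.61, 4.2, 0, 0, 0, 60, -1.48, -2.61, 4.2, 0, 0, 0],
)

```text
time: 2.98
tcp_pos: [445.0, 244.0, 109.4]
tcp_rot: [[-1.0, -0.001, -0.0], [-0.001, 1.0, 0.0], [0.0, 0.0, -1.0]]
ft_force: [-0.7, 0.5, 1.1]
grip_width: 60.1
grasp_force: 0.0
```

Run:
```python
from h import *
print(np.round(get_state()["tcp_pos"],1))
P={n:optics.camera(n) for n in("scene","top")}
S,T=P["scene"],P["top"]
A=cv2.resize(S["frame"][180:300,180:340],(800,600),interpolation=cv2.INTER_CUBIC)
for R,z in((58,14),(14,54)):
    for q in circ(S,445,243,z,R,60): cv2.circle(A,(int((q[1]-180+.5)*5),int((q[0]-180+.5)*5)),1,(255,0,0),-1)
cv2.imwrite("pics/crop3.png",A[...,::-1])
print("rim top by hand",atz(T,(239,374.3),95),atz(T,(236.6,429.4),150))
# bright-ring signed fit
for n,p in P.items():
    g=cv2.GaussianBlur(cv2.cvtColor(p["frame"],cv2.COLOR_RGB2GRAY).astype(np.float32),(0,0),.7)
    s=lambda x,y,R:cv2.remap(g,*[np.ascontiguousarray(circ(p,x,y,95,R,90)[:,i:i+1]) for i in(1,0)],cv2.INTER_LINEAR)[:,0]
    f=lambda v:-(np.mean(np.minimum(s(v[0],v[1],53),150))-.5*np.mean(s(v[0],v[1],49))-.5*np.mean(s(v[0],v[1],57)))
    b=min((f((x,y)),x,y) for x in range(520,550,2) for y in range(0,32,2)); m=minimize(f,b[1:],method="Nelder-Mead");print(n,m.x,m.fun)
```

```text
[445.  244.  109.4]
rim top by hand [533.0129219  13.3591472  95.       ] [530.8759582  -89.44286624 150.        ]
scene [534.098135    15.65297069] -7.2965850830078125
top [534.14015102  15.28048958] -16.197635650634766
```

View pics/crop3.png

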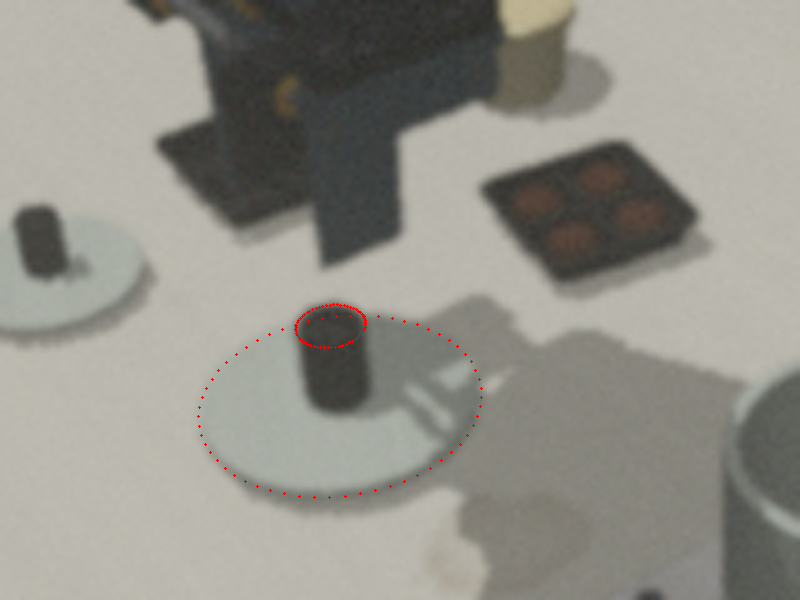

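The overlay sits on the disc and the knob top at (332,326), and both cameras put the rim at (534.1, 15.4). Next I descend and grip.

Call:
jog_arm(
  deltas=[60, 0, 0, 1.6, 0, 0, 0, 60, 0, 0, 3.0, 0, 0, 0, 60, 0, 0, 3.5, 0, 0, 0, 60, 0, 0, 3.5, 0, 0, 0, 15, 0, 0, 3.5, 0, 0, 0, 15, 0, 0, 3.5, 0, 0, 0, 15, 0, 0, 3.5, 0, 0, 0, 15, 0, 0, 3.5, 0, 0, 0, 15, 0, 0, 3.5, 0, 0, 0, 15, 0, 0, 3.5, 0, 0, 0],
  force=25,
)

```text
time: 3.92
tcp_pos: [445.7, 243.2, 22.4]
tcp_rot: [[-1.0, -0.0, 0.002], [-0.0, 1.0, 0.001], [-0.002, 0.001, -1.0]]
ft_force: [-2.8, 1.2, 12.4]
grip_width: 27.5
grasp_force: 25.0
```

Call:
jog_arm(
  deltas=[15, 0, 0, -0.4, 0, 0, 0, 15, 0, 0, -1.4, 0, 0, 0, 15, 0, 0, -2.6, 0, 0, 0, 15, 0, 0, -3.8, 0, 0, 0, 15, 0, 0, -5.0, 0, 0, 0, 15, -0.5, -1.0, -5.6, 0, 0, 0, 15, -0.9, -2.2, -5.6, 0, 0, 0, 15, -1.4, -3.5, -5.6, 0, 0, 0, 15, -1.9, -4.8, -5.6, 0, 0, 0, 15, -2.3, -6.0, -5.6, 0, 0, 0],
)

```text
time: 4.75
tcp_pos: [502.8, 91.0, 162.2]
tcp_rot: [[-1.0, -0.0, 0.001], [-0.0, 1.0, -0.0], [-0.001, -0.0, -1.0]]
ft_force: [0.9, 1.2, -2.6]
grip_width: 27.4
grasp_force: 25.0
```

Call:
jog_arm(
  deltas=[15, -0.4, -1.0, 0, 0, 0, 0, 15, -0.8, -2.0, 0, 0, 0, 0, 15, -1.1, -2.7, 0, 0, 0, 0, 15, -1.24, -3.11, 0, 0, 0, 0, 15, -1.24, -3.11, 0, 0, 0, 0, 15, -1.24, -3.11, 0, 0, 0, 0],
)

```text
time: 5.25
tcp_pos: [533.1, 15.1, 161.5]
tcp_rot: [[-1.0, 0.001, -0.0], [0.001, 1.0, 0.0], [0.0, 0.0, -1.0]]
ft_force: [-0.2, 0.2, -2.7]
grip_width: 27.4
grasp_force: 25.0
```

Run:
```python
from h import *
s=get_state();t=s["tcp_pos"];print(np.round(t,1),s["grip_width"],s["ft_force"])
P={n:optics.camera(n) for n in("scene","top")}
z=t[2]-22.4+14
for n,p in P.items():
    print(n,"disc",fitc(p,t[0],t[1],z,58,span=9),fitc(p,t[0],t[1],z,58,False,span=9), proj(p,(t[0],t[1],z)))
S=P["scene"]
r,c=map(int,proj(S,(t[0],t[1],110)));r0,c0=r-75,c-100
A=cv2.resize(S["frame"][r0:r0+150,c0:c0+200],(800,600),interpolation=cv2.INTER_CUBIC)
for q in circ(S,t[0],t[1],z,58,60): cv2.circle(A,(int((q[1]-c0+.5)*4),int((q[0]-r0+.5)*4)),1,(255,0,0),-1)
for q in circ(S,534.1,15.4,95,56,60): cv2.circle(A,(int((q[1]-c0+.5)*4),int((q[0]-r0+.5)*4)),1,(0,255,0),-1)
cv2.imwrite("pics/crop4.png",A[...,::-1])
```

```text
[533.1  15.1 161.5] 27.396053109848044 [-0.2117777   0.23971966 -2.74740616]
scene disc (array([531.5,  14.5]), np.float64(14.6)) (array([530.9,  14.7,  57.8]), np.float64(14.6)) (np.float64(242.90155514927176), np.float64(356.54302674838556))
top disc (array([522.5,  25.2]), np.float64(5.8)) (array([542.3,  15.7,  51. ]), np.float64(6.3)) (np.float64(234.1717249900655), np.float64(376.79530253020283))
```

View pics/crop4.png

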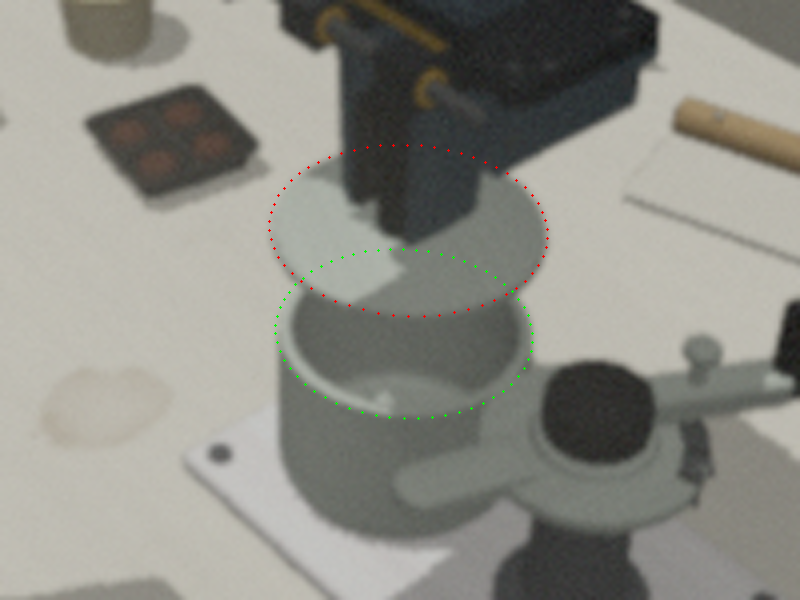

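The overlay shows the disc hanging level above the pot. The disc is at about (408,230), the rim at (404,333), and the tongue at (430,480) is clear. I shift +2 mm in x and lower it.

Call:
jog_arm(
  deltas=[15, -0.07, 0, 0.5, 0, 0, 0, 15, -0.07, 0, 1.0, 0, 0, 0, 15, -0.07, 0, 1.4, 0, 0, 0, 15, -0.07, 0, 1.65, 0, 0, 0, 15, -0.07, 0, 1.75, 0, 0, 0, 15, -0.07, 0, 1.8, 0, 0, 0, 15, -0.07, 0, 1.85, 0, 0, 0, 15, -0.07, 0, 1.9, 0, 0, 0, 15, -0.07, 0, 1.93, 0, 0, 0, 15, -0.07, 0, 1.93, 0, 0, 0],
)

```text
time: 6.18
tcp_pos: [535.5, 15.0, 113.3]
tcp_rot: [[-1.0, -0.0, 0.0], [-0.0, 1.0, -0.0], [-0.0, -0.0, -1.0]]
ft_force: [-0.9, 0.6, -2.6]
grip_width: 27.4
grasp_force: 25.0
```

Call:
jog_arm(
  deltas=[15, 0, 0, 0.04, 0, 0, 0, 15, 0, 0, 0.08, 0, 0, 0, 15, 0, 0, 0.11, 0, 0, 0, 15, 0, 0, 0.13, 0, 0, 0, 15, 0, 0, 0.15, 0, 0, 0, 15, 0, 0, 0.15, 0, 0, 0],
)

```text
time: 6.68
tcp_pos: [535.4, 15.0, 109.5]
tcp_rot: [[-1.0, -0.0, -0.0], [-0.0, 1.0, 0.0], [0.0, 0.0, -1.0]]
ft_force: [-0.5, -0.7, -2.1]
grip_width: 27.5
grasp_force: 25.0
```

Call:
jog_arm(
  deltas=[15, 0, 0, 0.02, 0, 0, 0, 15, 0, 0, 0.03, 0, 0, 0, 15, 0, 0, 0.04, 0, 0, 0, 15, 0, 0, 0.04, 0, 0, 0],
)

```text
time: 7.02
tcp_pos: [535.4, 15.0, 109.4]
tcp_rot: [[-1.0, -0.0, -0.0], [-0.0, 1.0, -0.0], [0.0, -0.0, -1.0]]
ft_force: [-8.7, 0.8, 16.0]
grip_width: 27.8
grasp_force: 25.0
```

Contact came at exactly the seated height, so I release.

Call:
jog_arm(
  deltas=[15, 0, 0, -0.02, 0, 0, 0, 15, 0, 0, -0.02, 0, 0, 0, 50, 0, 0, -0.02, 0, 0, 0, 50, 0, 0, -0.02, 0, 0, 0, 50, 0, 0, -0.02, 0, 0, 0, 50, 0, 0, -0.02, 0, 0, 0, 50, 0, 0, -0.02, 0, 0, 0, 50, 0, 0, -0.6, 0, 0, 0, 50, 0, 0, -1.6, 0, 0, 0, 50, 0, 0, -2.6, 0, 0, 0],
)

```text
time: 7.85
tcp_pos: [534.7, 15.1, 173.6]
tcp_rot: [[-1.0, -0.0, -0.002], [-0.0, 1.0, 0.0], [0.002, 0.0, -1.0]]
ft_force: [-0.0, -0.2, 0.5]
grip_width: 50.1
grasp_force: 0.0
```

Call:
jog_arm(
  deltas=[50, 0, 0, -1.0, 0, 0, 0, 50, 0, 0, -2.0, 0, 0, 0, 50, 0, 0, -2.5, 0, 0, 0, 50, 0, 0, -2.5, 0, 0, 0],
)

```text
time: 8.18
tcp_pos: [536.8, 15.0, 238.6]
tcp_rot: [[-1.0, -0.0, 0.004], [-0.0, 1.0, -0.0], [-0.004, -0.0, -1.0]]
ft_force: [-0.3, -0.3, 0.0]
grip_width: 49.9
grasp_force: 0.0
```

Run:
```python
from h import *
s=get_state();t=s["tcp_pos"];print(np.round(t,1),s["grip_width"],s["ft_force"])
P={n:optics.camera(n) for n in("scene","top")}
S,T=P["scene"],P["top"]
for n,p in P.items():
    print(n,"disc",fitc(p,534.5,15,101,58,span=9),"knob",fitc(p,534.5,15,141,14,span=8))
    for q in("pivot","paddle"): print(q,[(np.round(d["location"],1).tolist(),round(d["confidence"],2)) for d in finder.place_of(p,q)][:3])
A=cv2.resize(S["frame"][210:360,300:500],(800,600),interpolation=cv2.INTER_CUBIC)
def dots(X,col):
    for q in X: cv2.circle(A,(int((q[1]-300+.5)*4),int((q[0]-210+.5)*4)),1,col,-1)
dots(circ(S,534.1,15.4,101,58,60),(255,0,0));dots(circ(S,534.1,15.4,95,56,60),(0,255,0));dots(circ(S,534.1,15.4,141,14,30),(255,0,0))
for pv in[(534,-94.6)]: dots(circ(S,pv[0],pv[1],140,3,12),(255,255,0))
cv2.imwrite("pics/crop5.png",A[...,::-1])
# plate pixels for axis: bolt holes in top view, crop2/4
h=[atz(T,(y/4+150,x/4+330),12) for x,y in((62,268),(60,487),(455,492))];print(np.round(h,1))
h=[atz(T,(y/4+150,x/4+330),12) for x,y in((38,250),(36,513),(478,513))];print("corners",np.round(h,1))
print("hub",atz(T,(236.6,429.4),155))
```

```text
[536.8  15.  238.6] 49.92658558967298 [-0.29193557 -0.34070688  0.03324951]
scene disc (array([535.8,  15.5]), np.float64(17.4)) knob (array([534.4,  13.1]), np.float64(19.3))
pivot [([284.0, 404.3], 0.59)]
paddle []
top disc (array([527.7,  18.2]), np.float64(8.2)) knob (array([547.4,  12. ]), np.float64(8.6))
pivot []
paddle []
[[ 595.5   68.7   12. ]
 [ 472.1   68.6   12. ]
 [ 473.1 -151.4   12. ]]
corners [[ 605.5   82.3   12. ]
 [ 457.5   81.7   12. ]
 [ 461.5 -164.2   12. ]]
hub [530.01959536 -88.32326363 155.        ]
```

View pics/crop5.png

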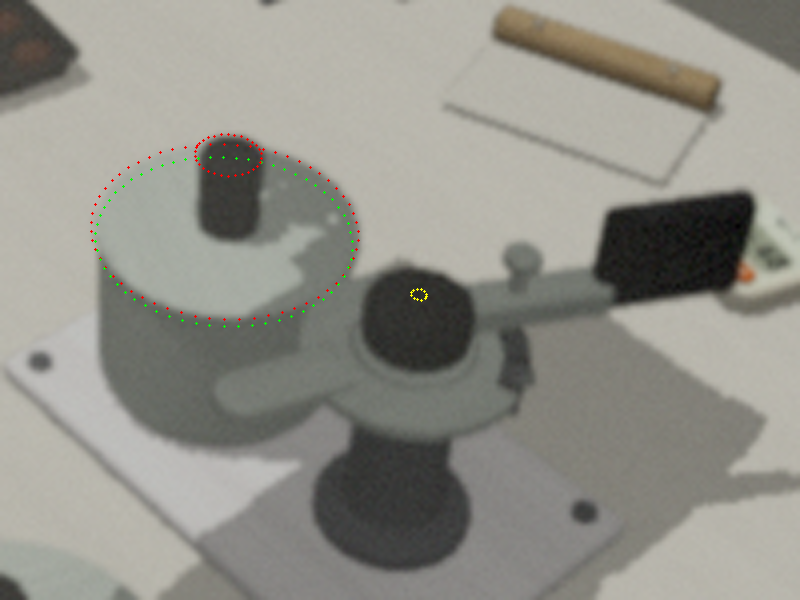

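The cover is seated and level: disc and knob match the red overlay, with the knob top at (229,156). The hub is at (418,320), the paddle at (680,245), the pin at (522,260) and the tongue tip at (240,395). Next I work out the lever geometry.

Run:
```python
from h import *
s=get_state();print(np.round(s["qpos"],2))
S,T=optics.camera("scene"),optics.camera("top")
c5=lambda x,y:(210+y/4,300+x/4); c2=lambda x,y:(150+y/4,330+x/4)
def pr(n,a,b):
    X,e=tri([(S,a),(T,b)]);print(n,np.round(X,1),e);return X
pr("hub top",c5(419,308),c2(398,345))
i=pr("paddle inner top",c5(607,210),c2(472,213));o=pr("paddle outer top",c5(752,193),c2(538,105))
pr("pin",c5(522,250),c2(443,268));pr("tongue tip",c5(222,390),c2(345,510)); pr("tub corner",(293,510),(178,464))
for z,a in ((167,i),(167,o)): pass
for nm,cam,px,z in(("in T",T,c2(472,213),167),("out T",T,c2(538,105),167),("in S",S,c5(607,212),167),("out S",S,c5(752,193),167),("tipT",T,c2(342,513),108),("pinT",T,c2(443,268),152),("pinS",S,c5(522,250),152),("hubT",T,c2(398,345),150),("hubS",S,c5(419,308),150)): print(nm,np.round(atz(cam,px,z),1))
```

```text
[-0.02  0.09  2.05  0.    1.   -1.59]
hub top [535.5 -94.4 130.8] [0.7, 0.7]
paddle inner top [ 597.6 -126.   167.5] [3.3, 3.3]
paddle outer top [ 650.5 -157.9  169.6] [0.4, 0.4]
pin [ 570.6 -112.5  153.7] [0.7, 0.7]
tongue tip [453.8 -69.6 118.4] [1.7, 1.7]
tub corner [ 676.1 -187.    98. ] [11.7, 11.7]
in T [ 595.1 -123.7  167. ]
out T [ 651.  -158.4  167. ]
in S [ 600.7 -127.8  167. ]
out S [ 654.  -156.5  167. ]
tipT [451.8 -69.2 108. ]
pinT [ 570.4 -112.4  152. ]
pinS [ 572.9 -111.6  152. ]
hubT [531.6 -89.7 150. ]
hubS [ 519.6 -107.5  150. ]
```

Call:
jog_arm(
  deltas=[0, -1.0, -1.0, 0, 0, 0, 0.12, 0, -2.2, -2.3, 0, 0, 0, 0.24, 0, -3.4, -3.5, 0, 0, 0, 0.36, 0, -4.5, -4.6, 0, 0, 0, 0.48, 0, -4.5, -4.6, 0, 0, 0, 0.5, 0, -4.5, -4.6, 0, 0, 0, 0.5, 0, -4.5, -4.6, 0, 0, 0, 0.5, 0, -4.5, -4.6, 0, 0, 0, 0.5],
  force=20,
)

```text
time: 9.25
tcp_pos: [647.0, -99.2, 235.5]
tcp_rot: [[-0.879, 0.478, -0.001], [0.478, 0.879, 0.0], [0.001, -0.0, -1.0]]
ft_force: [-0.2, 0.5, -0.4]
grip_width: 1.1
grasp_force: 0.0
```

Call:
jog_arm(
  deltas=[0, 0, 0, 1.4, 0, 0, 0, 0, 0, 0, 2.8, 0, 0, 0, 0, 0, 0, 3.8, 0, 0, 0, 0, 0, 0, 4.2, 0, 0, 0, 0, 0, 0, 4.2, 0, 0, 0, 0, 0, -0.4, 4.2, 0, 0, 0, 0, 0, -0.7, 4.2, 0, 0, 0, 0, 0, -0.9, 4.2, 0, 0, 0, 0, 0, -1.0, 4.2, 0, 0, 0, 0, 0, -1.0, 4.2, 0, 0, 0],
)

```text
time: 10.08
tcp_pos: [636.0, -122.7, 132.0]
tcp_rot: [[-0.877, 0.48, 0.001], [0.48, 0.877, -0.0], [-0.001, 0.0, -1.0]]
ft_force: [0.1, 0.2, 0.0]
grip_width: 0.5
grasp_force: 0.0
```

```bash
cat > arc.py <<'E'
import sys
from h import *
# rows to bring the tool to lever angles (deg): p = pivot + 101 e_r + d e_t, tool y = e_t
s=get_state();R0=s["tcp_rot"];p0=s["tcp_pos"];pv=np.array([535,-95.]);d=float(sys.argv[1])
y0=np.degrees(np.arctan2(R0[1,1],R0[0,1]));q=p0[:2]-pv;e=R0[:2,1];print("phi now",round(y0-90,1),"d",round(q@e,1),"rho",round(-q@R0[:2,0],1),"z",round(p0[2],1),"f_t",round(float(s["ft_force"][:2]@e),1))
for a in map(float,sys.argv[2:]):
    r=np.radians(a);er=np.array([np.cos(r),np.sin(r)]);et=np.array([-er[1],er[0]])
    v=R0.T@np.append(pv+101*er+d*et-p0[:2],0);print(0,*np.round(v[:2]/25,2),0,0,0,round(np.radians(y0-90-a),3),sep=", ",end=",\n")
E
python3 arc.py 19 -29 -33 -38 -43 -48 -53 -58 -63 -68 -68
```

```text
phi now -28.7 d 24.1 rho 101.9 z 132.0 f_t 0.2
0, 0.03, -0.23, 0, 0, 0, 0.006,
0, -0.01, -0.51, 0, 0, 0, 0.075,
0, -0.03, -0.87, 0, 0, 0, 0.163,
0, -0.03, -1.23, 0, 0, 0, 0.25,
0, 0.01, -1.59, 0, 0, 0, 0.337,
0, 0.08, -1.94, 0, 0, 0, 0.424,
0, 0.18, -2.28, 0, 0, 0, 0.512,
0, 0.31, -2.62, 0, 0, 0, 0.599,
0, 0.47, -2.94, 0, 0, 0, 0.686,
0, 0.47, -2.94, 0, 0, 0, 0.686,
```

Call:
jog_arm(
  deltas=[0, 0.03, -0.23, 0, 0, 0, 0.006, 0, -0.01, -0.51, 0, 0, 0, 0.075, 0, -0.03, -0.87, 0, 0, 0, 0.163, 0, -0.03, -1.23, 0, 0, 0, 0.25, 0, 0.01, -1.59, 0, 0, 0, 0.337, 0, 0.08, -1.94, 0, 0, 0, 0.424, 0, 0.18, -2.28, 0, 0, 0, 0.512, 0, 0.25, -2.45, 0, 0, 0, 0.555, 0, 0.31, -2.62, 0, 0, 0, 0.599, 0, 0.31, -2.62, 0, 0, 0, 0.599],
)

```text
time: 10.92
tcp_pos: [597.3, -176.1, 131.2]
tcp_rot: [[-0.452, 0.892, 0.0], [0.892, 0.452, -0.0], [-0.0, 0.0, -1.0]]
ft_force: [0.3, 0.5, -0.5]
grip_width: 0.4
grasp_force: 0.2
```

```bash
python3 arc.py 19 -64 -66 -69 -72 -75 -78 -81 -84 -86 -88
python3 - <<'E'
from h import *
S=optics.camera("scene")
for q in("paddle","pivot"): print([(np.round(d["location"],1).tolist(),round(d["confidence"],2)) for d in finder.place_of(S,q)][:2])
cv2.imwrite("pics/crop6.png",cv2.resize(S["frame"][210:360,300:500],(800,600),interpolation=cv2.INTER_CUBIC)[...,::-1])
E
```

```text
phi now -63.1 d 18.9 rho 100.5 z 131.2 f_t 0.5
0, -0.03, -0.06, 0, 0, 0, 0.015,
0, -0.05, -0.2, 0, 0, 0, 0.05,
0, -0.08, -0.41, 0, 0, 0, 0.103,
0, -0.09, -0.63, 0, 0, 0, 0.155,
0, -0.09, -0.84, 0, 0, 0, 0.207,
0, -0.08, -1.06, 0, 0, 0, 0.26,
0, -0.06, -1.27, 0, 0, 0, 0.312,
0, -0.02, -1.49, 0, 0, 0, 0.365,
0, 0.0, -1.63, 0, 0, 0, 0.399,
0, 0.04, -1.77, 0, 0, 0, 0.434,
[([301.7, 471.2], 0.84)]
[([282.3, 405.3], 0.97)]
```

View pics/crop6.png

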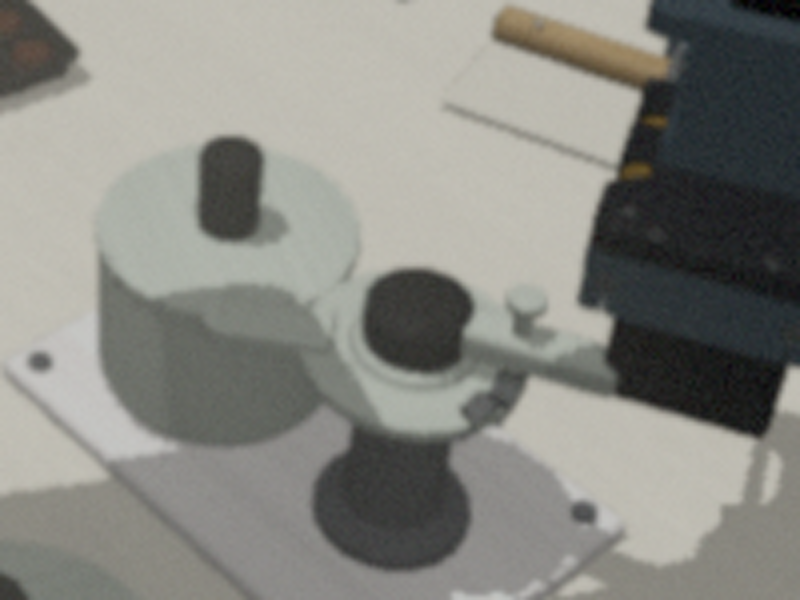

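The tongue is now over the cover's edge near (265,325), and the lever follows at about -63°, with the paddle at (690,365). I keep swinging, slowing toward home (expected near -101°).

Call:
jog_arm(
  deltas=[0, -0.03, -0.06, 0, 0, 0, 0.015, 0, -0.05, -0.2, 0, 0, 0, 0.05, 0, -0.08, -0.41, 0, 0, 0, 0.103, 0, -0.09, -0.63, 0, 0, 0, 0.155, 0, -0.09, -0.84, 0, 0, 0, 0.207, 0, -0.08, -1.06, 0, 0, 0, 0.26, 0, -0.06, -1.27, 0, 0, 0, 0.312, 0, -0.02, -1.49, 0, 0, 0, 0.365, 0, 0.0, -1.63, 0, 0, 0, 0.399, 0, 0.04, -1.77, 0, 0, 0, 0.434],
)

```text
time: 11.9
tcp_pos: [557.9, -194.9, 131.0]
tcp_rot: [[-0.036, 0.999, 0.0], [0.999, 0.036, -0.0], [-0.0, 0.0, -1.0]]
ft_force: [1.3, 0.2, -0.4]
grip_width: 0.7
grasp_force: 0.7
```

```bash
python3 arc.py 19 -89 -90 -91.5 -93 -94.5 -96 -97 -98 -98.5 -98.5
```

```text
phi now -87.9 d 19.2 rho 100.7 z 131.0 f_t 1.3
0, -0.03, -0.09, 0, 0, 0, 0.019,
0, -0.04, -0.16, 0, 0, 0, 0.036,
0, -0.05, -0.26, 0, 0, 0, 0.063,
0, -0.07, -0.37, 0, 0, 0, 0.089,
0, -0.07, -0.48, 0, 0, 0, 0.115,
0, -0.08, -0.58, 0, 0, 0, 0.141,
0, -0.08, -0.66, 0, 0, 0, 0.158,
0, -0.08, -0.73, 0, 0, 0, 0.176,
0, -0.08, -0.76, 0, 0, 0, 0.185,
0, -0.08, -0.76, 0, 0, 0, 0.185,
```

Call:
jog_arm(
  deltas=[0, -0.03, -0.09, 0, 0, 0, 0.019, 0, -0.04, -0.16, 0, 0, 0, 0.036, 0, -0.05, -0.26, 0, 0, 0, 0.063, 0, -0.07, -0.37, 0, 0, 0, 0.089, 0, -0.07, -0.48, 0, 0, 0, 0.115, 0, -0.08, -0.58, 0, 0, 0, 0.141, 0, -0.08, -0.66, 0, 0, 0, 0.158, 0, -0.08, -0.73, 0, 0, 0, 0.176, 0, -0.08, -0.76, 0, 0, 0, 0.185],
)

```text
time: 12.65
tcp_pos: [538.6, -197.6, 130.9]
tcp_rot: [[0.148, 0.989, -0.0], [0.989, -0.148, 0.0], [-0.0, -0.0, -1.0]]
ft_force: [0.6, -0.8, 1.6]
grip_width: 0.4
grasp_force: 0.7
```

```bash
python3 arc.py 19 -99 -100 -101 -102 -103 -104 -105 -106 -107 -108 -109 -110 -111 -112 -113
```

```text
phi now -98.5 d 18.8 rho 100.9 z 130.9 f_t 0.7
0, -0.01, -0.03, 0, 0, 0, 0.008,
0, -0.02, -0.1, 0, 0, 0, 0.026,
0, -0.03, -0.17, 0, 0, 0, 0.043,
0, -0.04, -0.24, 0, 0, 0, 0.061,
0, -0.05, -0.31, 0, 0, 0, 0.078,
0, -0.06, -0.38, 0, 0, 0, 0.096,
0, -0.06, -0.45, 0, 0, 0, 0.113,
0, -0.07, -0.52, 0, 0, 0, 0.131,
0, -0.07, -0.6, 0, 0, 0, 0.148,
0, -0.07, -0.67, 0, 0, 0, 0.166,
0, -0.07, -0.74, 0, 0, 0, 0.183,
0, -0.07, -0.81, 0, 0, 0, 0.2,
0, -0.07, -0.88, 0, 0, 0, 0.218,
0, -0.07, -0.95, 0, 0, 0, 0.235,
0, -0.06, -1.03, 0, 0, 0, 0.253,
```

Call:
jog_arm(
  deltas=[0, -0.01, -0.05, 0, 0, 0, 0.013, 0, -0.02, -0.1, 0, 0, 0, 0.026, 0, -0.03, -0.17, 0, 0, 0, 0.043, 0, -0.04, -0.24, 0, 0, 0, 0.061, 0, -0.04, -0.24, 0, 0, 0, 0.061],
)

```text
time: 13.07
tcp_pos: [532.6, -197.7, 131.0]
tcp_rot: [[0.208, 0.978, 0.0], [0.978, -0.208, -0.0], [0.0, 0.0, -1.0]]
ft_force: [2.2, 0.9, -0.0]
grip_width: 0.4
grasp_force: 0.9
```

```bash
python3 arc.py 19 -102 -103 -104 -105 -106 -107 -108 -109
```

```text
phi now -102.0 d 19.1 rho 100.9 z 131.0 f_t 1.9
0, -0.0, -0.0, 0, 0, 0, -0.0,
0, -0.02, -0.07, 0, 0, 0, 0.017,
0, -0.03, -0.14, 0, 0, 0, 0.035,
0, -0.04, -0.21, 0, 0, 0, 0.052,
0, -0.05, -0.29, 0, 0, 0, 0.07,
0, -0.05, -0.36, 0, 0, 0, 0.087,
0, -0.06, -0.43, 0, 0, 0, 0.104,
0, -0.07, -0.5, 0, 0, 0, 0.122,
```

Call:
jog_arm(
  deltas=[0, -0.02, -0.07, 0, 0, 0, 0.017, 0, -0.03, -0.11, 0, 0, 0, 0.026, 0, -0.03, -0.14, 0, 0, 0, 0.035, 0, -0.03, -0.14, 0, 0, 0, 0.035],
)

```text
time: 13.4
tcp_pos: [529.7, -197.8, 131.2]
tcp_rot: [[0.242, 0.97, 0.001], [0.97, -0.242, -0.0], [-0.0, 0.001, -1.0]]
ft_force: [5.2, 1.3, -1.1]
grip_width: 0.8
grasp_force: 2.4
```

```bash
python3 arc.py 19 -105 -106 -107 -108 -109 -110 -111 -112
```

```text
phi now -104.0 d 19.7 rho 101.1 z 131.2 f_t 4.8
0, -0.01, -0.1, 0, 0, 0, 0.018,
0, -0.02, -0.17, 0, 0, 0, 0.035,
0, -0.03, -0.24, 0, 0, 0, 0.052,
0, -0.04, -0.31, 0, 0, 0, 0.07,
0, -0.05, -0.38, 0, 0, 0, 0.087,
0, -0.05, -0.45, 0, 0, 0, 0.105,
0, -0.06, -0.53, 0, 0, 0, 0.122,
0, -0.06, -0.6, 0, 0, 0, 0.14,
```

The force is climbing, so the tongue is on its stop. I go on in small steps.

Call:
jog_arm(
  deltas=[0, -0.01, -0.07, 0, 0, 0, 0.013, 0, -0.02, -0.13, 0, 0, 0, 0.027, 0, -0.03, -0.2, 0, 0, 0, 0.043, 0, -0.03, -0.2, 0, 0, 0, 0.043],
)

```text
time: 13.73
tcp_pos: [525.0, -197.4, 131.2]
tcp_rot: [[0.284, 0.959, 0.002], [0.959, -0.284, -0.001], [0.0, 0.002, -1.0]]
ft_force: [7.2, 2.1, -1.8]
grip_width: 0.4
grasp_force: 3.6
```

```bash
python3 arc.py 19 -107 -108 -109 -110 -111 -112 -113 -114
```

```text
phi now -106.5 d 19.5 rho 101.0 z 131.2 f_t 6.3
0, -0.01, -0.05, 0, 0, 0, 0.009,
0, -0.02, -0.13, 0, 0, 0, 0.026,
0, -0.03, -0.2, 0, 0, 0, 0.044,
0, -0.04, -0.27, 0, 0, 0, 0.061,
0, -0.05, -0.34, 0, 0, 0, 0.079,
0, -0.05, -0.41, 0, 0, 0, 0.096,
0, -0.06, -0.48, 0, 0, 0, 0.114,
0, -0.06, -0.55, 0, 0, 0, 0.131,
```

Call:
jog_arm(
  deltas=[0, -0.01, -0.05, 0, 0, 0, 0.009, 0, -0.02, -0.1, 0, 0, 0, 0.018, 0, -0.02, -0.14, 0, 0, 0, 0.027, 0, -0.02, -0.14, 0, 0, 0, 0.027],
)

```text
time: 14.07
tcp_pos: [521.7, -196.9, 131.3]
tcp_rot: [[0.309, 0.951, 0.002], [0.951, -0.309, -0.001], [0.0, 0.003, -1.0]]
ft_force: [8.3, 1.9, -2.3]
grip_width: 0.9
grasp_force: 3.8
```

```bash
python3 arc.py 19 -109 -110 -111 -112 -113 -114
```

```text
phi now -108.0 d 18.9 rho 101.0 z 131.3 f_t 7.3
0, -0.01, -0.06, 0, 0, 0, 0.017,
0, -0.02, -0.14, 0, 0, 0, 0.035,
0, -0.03, -0.21, 0, 0, 0, 0.052,
0, -0.04, -0.28, 0, 0, 0, 0.07,
0, -0.05, -0.35, 0, 0, 0, 0.087,
0, -0.06, -0.42, 0, 0, 0, 0.105,
```

Call:
jog_arm(
  deltas=[0, -0.01, -0.05, 0, 0, 0, 0.009, 0, -0.01, -0.09, 0, 0, 0, 0.017, 0, -0.01, -0.09, 0, 0, 0, 0.017],
)

```text
time: 14.32
tcp_pos: [518.1, -196.2, 130.8]
tcp_rot: [[0.325, 0.946, -0.001], [0.946, -0.325, 0.0], [-0.0, -0.001, -1.0]]
ft_force: [-0.5, -0.5, -0.3]
grip_width: 0.3
grasp_force: 0.0
```

```bash
python3 arc.py 19 -110 -111 -112 -113
```

```text
phi now -109.0 d 16.9 rho 101.2 z 130.8 f_t -0.3
0, -0.01, 0.01, 0, 0, 0, 0.018,
0, -0.02, -0.06, 0, 0, 0, 0.036,
0, -0.03, -0.13, 0, 0, 0, 0.053,
0, -0.04, -0.2, 0, 0, 0, 0.071,
```

The force dropped to zero, which is the click. I back off from the paddle and rise.

Call:
jog_arm(
  deltas=[0, 0, 0.4, 0, 0, 0, 0, 0, 0, 0.8, 0, 0, 0, 0, 0, 0, 0.8, -1.2, 0, 0, 0, 0, 0, 0.8, -2.6, 0, 0, 0, 0, 0, 0.8, -4.0, 0, 0, 0, 0, 0, 0.8, -5.0, 0, 0, 0, 0, 0, 0.8, -5.0, 0, 0, 0],
)

```text
time: 14.9
tcp_pos: [540.5, -204.1, 261.6]
tcp_rot: [[0.324, 0.946, 0.007], [0.946, -0.324, -0.003], [-0.001, 0.007, -1.0]]
ft_force: [0.1, -1.1, 2.0]
grip_width: 0.5
grasp_force: 0.0
```

Run:
```python
from h import *
s=get_state();print(np.round(s["tcp_pos"],1),np.round(s["ft_force"],1))
S,T=optics.camera("scene"),optics.camera("top")
print("disc",fitc(S,534.5,15,101,58,span=9),"knob",fitc(S,534.5,15,141,14,span=8))
r=[finder.place_of(p,"paddle")[:2] for p in (S,T)];print(r)
if r[0]:
    X=atz(S,r[0][0]["location"],142);print("paddle S",X,np.degrees(np.arctan2(X[1]+95,X[0]-535)))
A=cv2.resize(S["frame"][220:400,300:540],(800,600),interpolation=cv2.INTER_CUBIC)
for a,c in((-102-21,(255,0,0)),(-102-32,(0,255,0))):
    for rr in range(72,137,8):
        q=proj(S,(535+rr*np.cos(np.radians(a)),-95+rr*np.sin(np.radians(a)),167)); cv2.circle(A,(int((q[1]-300)*3.33),int((q[0]-220)*3.33)),2,c,-1)
cv2.imwrite("pics/crop7.png",A[...,::-1])
```

```text
[ 540.5 -204.1  261.6] [ 0.1 -1.1  2. ]
disc (array([536.1,  14.6]), np.float64(13.4)) knob (array([536.1,  15.9]), np.float64(19.6))
[[{'location': [330.9, 429.0], 'confidence': 0.94}], [{'location': [261.8, 480.2], 'confidence': 0.89}, {'location': [190.2, 199.2], 'confidence': 0.47}]]
paddle S [ 487.82445388 -184.0963793   142.        ] -117.9007240629061
```

View pics/crop7.png

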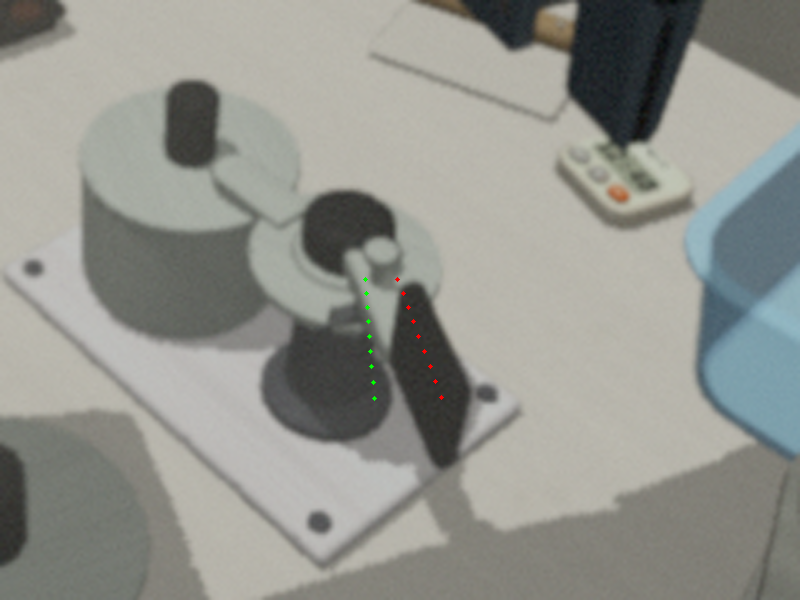

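The tongue lies fully over the cover, pointing at the knob with its tip near (222,170). The paddle's top edge runs (412,287)–(468,390), matching the one-click line at about -120°, and the gripper is clear. I let things settle, then hand in.

Call:
jog_arm(
  deltas=[0, 0, 0, 0, 0, 0, 0, 0, 0, 0, 0, 0, 0, 0, 0, 0, 0, 0, 0, 0, 0, 0, 0, 0, 0, 0, 0, 0],
)

```text
time: 15.43
tcp_pos: [537.2, -202.7, 255.4]
tcp_rot: [[0.324, 0.946, -0.001], [0.946, -0.324, 0.0], [0.0, -0.001, -1.0]]
ft_force: [-0.2, -0.2, 0.3]
grip_width: 0.8
grasp_force: 0.0
```

```bash
python3 -c "
from h import *
print(ticket.close_job())"
```

```text
the job is handed in; nothing more can be done
None
```

I handed the job in at about 15 s: the cover sits level on the pot, the tongue is fully over it, the lever stopped at its first click and the robot is clear; no verdict came back, so this rests on the last camera view and force readings.

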